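# Set the drilling ring to the red stud and clamp it

### The job

Gently push the ring's black lever post around until the yellow pointer on the other side of the ring points straight at the red stud (not the blue one), and only then push the orange clamp handle round all the way to its far stop to lock the ring. Push with the fingertips or the outside of the fingers, never pinch the levers, and leave everything else on the bench where it stands.

Things in the scene. Friction and masses are not known exactly. Their poses are not given: they have to be found in the camera images.
- jig: Fixed grey board, 310 x 380 x 18 mm. Origin: on the ring's vertical axis, at table height; x points from the lever side (near the robot) to the painted scale (far), z up. Board spans x -150 to 160, y -210 to 170 mm. On the axis turns a dark steel ring (190 mm diameter, top 36 mm above the table) carrying a wooden hub blank (144 mm diameter, top 56 mm, bolt to 61 mm).
- ring (a joint): Angle of the ring about the jig's vertical axis, rad, positive anticlockwise seen from above; 0 puts the pointer along the jig's x axis and the lever along minus x. Range -1.0 to 1.0; no spring: friction of 2 to 3 N at the lever post, and it stays where it is left.
- lever_post (a point): Centre of the top of the black upright lever post: cylinder of 20 mm diameter, 115 mm from the ring's axis, diametrically opposite the pointer, turning with the ring. Its top is 86 mm and its foot (a flat steel bar 14 mm wide that reaches 129 mm from the axis) 34 mm above the table.
- pointer (a point): Tip of the yellow pointer strip (4 mm wide) on the ring, 118 mm from the ring's axis, 37 mm above the table; this frame turns with the ring: x points outward along the pointer, y sideways to the left of it, z up.
- red_stud: Fixed red round stud on the jig's board beyond the scale, 14 mm diameter, 14 mm tall, standing 128 to 160 mm from the ring's axis on one side of the scale; origin at the centre of its foot. The mark to set the pointer to.
- blue_stud: Identical stud in blue, on the other side of the scale: not the mark wanted now.
- clamp (a joint): Clamp handle angle about its vertical pivot, rad, positive anticlockwise seen from above: 0 open, 1.3 clamped at its stop. No spring; friction 2 to 3 N at the knob; stays where left. Pivot at x -20, y -122 mm in the jig's frame; at 0 the handle points -115 degrees from the jig's x axis, at 1.3 -40.5 degrees. Does not itself turn the ring.
- clamp_knob (a point): Centre of the top of the orange upright knob at the end of the clamp handle: cylinder of 18 mm diameter, 60 mm from the pivot; its top is 80 mm and its foot (the 12 mm wide steel handle) about 44 mm above the table.
- finial: Loose small turned wooden finial, 32 mm diameter, 66 mm tall, upright on the jig's board left of the ring; origin under its foot. Leave alone.
- collar: Loose brass collar, 32 mm diameter, 18 mm tall, on the jig's board left of the ring; origin at its underside. Leave alone.
- glue: Loose yellow glue bottle, 56 mm diameter, 150 mm tall, on the table to the left; origin at its underside. Leave alone.
- mallet: Loose hammer with wooden handle lying on the table to the left; origin at its underside. Leave alone.
- mug: Loose blue mug, 76 mm diameter, 90 mm tall, on the table to the right; origin at its underside. Leave alone.
- crate: Loose open wooden crate, 300 x 150 x 55 mm, with three turned chair legs, on the table to the right; origin at its underside. Leave alone.

How it is judged (in metres and radians):
On the way, in this order (a step that is already met when the one before it is completed fails the run):
1. the pointer stands still, pointing at the red stud, while the clamp is still open (y of red_stud in the frame of pointer between -0.007 and 0.007 m and velocity of joint ring between -0.05 and 0.05 rad/s and value of joint clamp below 0.5 rad), for 0.3 s.
2. the clamp handle is pushed over to its stop (value of joint clamp above 1.15 rad), for 0.2 s.
At the end, for the whole second after the job is handed in: The pointer's line passes within 7 mm of the red stud's centre (that is, over the stud), the ring is at rest, and the clamp handle stands at 1.15 rad or more (stop at 1.3) (y of red_stud in the frame of pointer between -0.007 and 0.007 m and velocity of joint ring between -0.05 and 0.05 rad/s and value of joint clamp above 1.15 rad); the robot touches nothing.
It fails at once if a bystander (finial, collar, glue bottle, hammer, mug or crate) is lifted or shifted by more than 20 mm (distance of any of finial, collar, glue, mallet, mug, crate from where it was at the start of the episode above 0.02 m).
It fails at once if the levers are pinched or pushed hard: more than 35 N between the fingers and the jig (contact force between the fingers and jig above 35 N).
It also fails if it takes over 58 s, if anything falls off the work surface, if the arm or the gripper's body presses on something with over 40 N, if the wrist force passes 120 N, or if a joint passes its speed limit or range.

### The arm

A 6-joint arm with a two-finger parallel gripper is mounted at the origin on the work surface. World frame = base frame: x ahead of the robot, y to its left, z up, the work surface at z = 0. Lengths are in m, angles in degrees, forces in N, time in s.
With the tool pointing down it reaches from about 0.4 to 0.825 m from the base axis. Payload 7 kg.
Tool frame: the origin (TCP) lies on the mounting face of the last link; the fingertips stand 178 mm ahead of it and the grasp point (between the pads) lies 159 mm ahead of it; z points along the fingers, y is the direction in which the jaws open and shut (so a half turn about z gives the same grasp; the last joint's range is limited). The gripper opens to 88 mm and grips with 3 to 60 N. Pads are 19 mm wide; open, the fingers measure 130 mm over their backs; the gripper's body (78 mm by 193 mm) begins 47 mm behind the grasp point.
Start: joints at [-50.93, 20.546, 0.682, 0, -70.136, -16.507], TCP at [0.259, -0.623, 0.405] pointing down, gripper open.
Joint ranges: [-176.03, 176.03], [-82.01, 121.73], [-58.28, 71.71], [-173.87, 95.51], [-174.79, -0.11], [-173.66, 173.66]. Speed limits (degrees/s): [136.94, 136.94, 172.46, 180, 180, 180].

### API

Orientations are given as [roll, pitch, yaw] about the fixed x, y, z axes, in that order (R = Rz(yaw) Ry(pitch) Rx(roll)).
In Python, from plant import r gives the robot as it stands. The module is installed in compiled form; this text tells all that it offers.
- The arm moves only by the tool carry_out, never from a script. Its argument "plan" is a list of rows, each a list of 3 entries, a list of its own where there are three numbers: the shift along the tool's x, y, z in m, then the turn, a rotation vector about the tool's x, y, z in degrees, then the closure in counts, from 0 (fully open) to 255 (shut). In form: [[[x, y, z], [ax, ay, az], hand], ...]. A call has 1 to 12 rows; each row shifts and turns the commanded pose from where the row before left it, along the tool's axes as they then stand; what a row does not reach is not made up. A row lasts 1/12 s, in which the tool goes at most 41.7 mm and 7.16 degrees, less where a joint would pass 70% of its speed; a pose out of reach is approached as far as the arm can. A call is refused whole if a number of a shift passes 0.0417 or a number of a turn 7.16, either way. A call with a gripper value outside its range is refused whole. The fingers move at their own pace and stop on an object; "grip_force" is the grip in N (left out, the last holds). Time passes only in rows, so rows that do not move let the fingers close. It gives the time, the measured TCP pose, the force and the opening at its end, in the units of the state.
- r.get_state(): the state, without advancing time (a new reading comes with each control period).
- r.capture(name): name is "scene" or "top" or "wrist"; returns the picture (384x512x3 uint8, red, green, blue); there is no depth.
- r.get_calibration(name): a dict with "K" (3x3 intrinsics, pixels), "rvec" (rotation vector, rad) and "tvec" (3), from world to camera coordinates, as OpenCV has them. Camera axes: x right, y down, z forward; pixel columns grow to the right and rows downward; lengths in m; the calibration is good to about 2 mm. A picture is of the moment at which its call begins: read the wrist's pose just before it. get_calibration takes no time and is no camera call; for the wrist camera it gives the pose at the moment of the call.
- r.close_job(): hands the job in, once; it reports no verdict.
The state is a dict: "time_s": time; "joints": joint angles; "qd": joint speeds; "joint_torque": joint torques, N m; "tcp_pos": TCP position; "eef_rot": TCP orientation; "contact_force": force on the tool from outside, world axes, zero at the start; "moment": the same for the moment, N m; "gripper_width": finger opening in m.
Only numpy, scipy, OpenCV 4.12 (cv2) and the standard library are available. Lean on these libraries where they do the work, as an engineer would, in place of code of your own. Each camera call takes 0.05 s, during which the arm holds its last target. There are 200 camera calls.

## Working session

There is one attempt and no reset: what is moved stays moved. The work goes in short steps, Python scripts to look and compute and a tool call to move; the robot and the scene stay as the last step left them, time stands still between calls to the robot, and variables do not carry over. Pictures are saved under pics/ and viewed, about 8 in all and at most 12, crops included, and the job is handed in when it is done.

Besides the shell and the picture viewer there is one more tool, called after ">>>" in YAML: its name, and indented under it one key for each argument. carry_out: Moves the arm, as the interface text tells. Its arguments: {"type":"object","properties":{"plan":{"type":"array","items":{"type":"array"}},"grip_force":{"type":"number"}},"required":["plan"]}

```bash
mkdir -p pics; python3 - <<'E'
from plant import r
import cv2
print(r.get_state())
for n in("top","scene"):
    im=r.capture(n); cv2.imwrite(f"pics/{n}0.png",cv2.resize(im[:,:,::-1],(800,600),interpolation=cv2.INTER_CUBIC)); print(n,r.get_calibration(n))
E
```

```text
{'time_s': 0.0, 'joints': array([-5.09296373e+01,  2.05900424e+01,  6.32396637e-01, -2.15975690e-02,
       -7.01351875e+01, -1.65063656e+01]), 'qd': array([ 0.03405982, -0.057849  ,  0.04422676, -0.10914553, -0.0480249 ,
       -0.02309883]), 'joint_torque': array([-8.32329042e-04, -5.82718527e+01,  2.93058944e+01,  6.99724227e+00,
        6.99079319e-03, -8.41330666e-05]), 'tcp_pos': array([ 0.25892167, -0.62313945,  0.40372305]), 'eef_rot': array([ 1.79905224e+02, -6.91239708e-03, -1.57443353e+02]), 'contact_force': array([0.91616981, 0.81178222, 0.13004006]), 'moment': array([ 0.00145466, -0.0144617 ,  0.02828228]), 'gripper_width': 0.08779557642172107}
top {'K': array([[359.31513113,   0.        , 258.85825681],
       [  0.        , 359.31513113, 192.89930944],
       [  0.        ,   0.        ,   1.        ]]), 'rvec': array([ 2.18749091, -2.18924984,  0.05856657]), 'tvec': array([0.00338415, 0.53101239, 1.18261996])}
scene {'K': array([[470.43734882,   0.        , 258.96816385],
       [  0.        , 470.43734882, 188.83566086],
       [  0.        ,   0.        ,   1.        ]]), 'rvec': array([ 1.77705969,  2.04208377, -0.58208519]), 'tvec': array([ 0.10563131, -0.40925964,  1.69298024])}
```

View pics/top0.png

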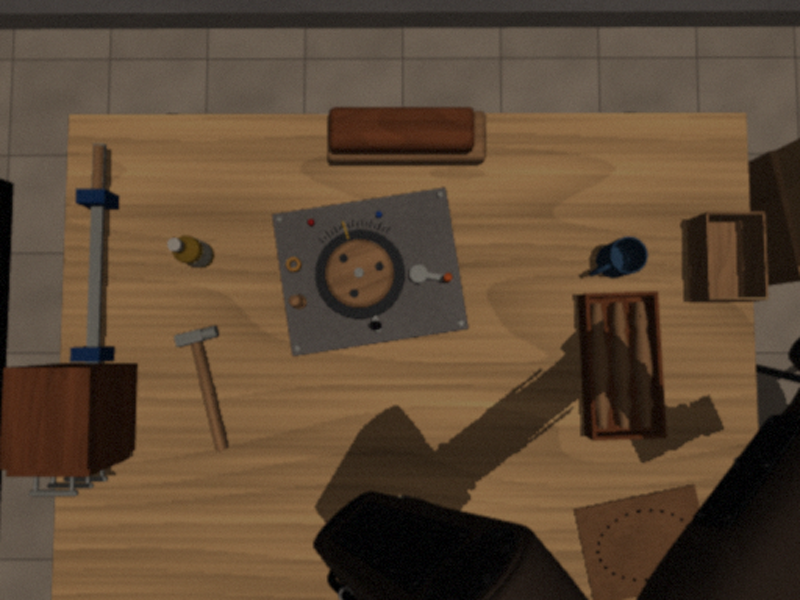

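View pics/scene0.png

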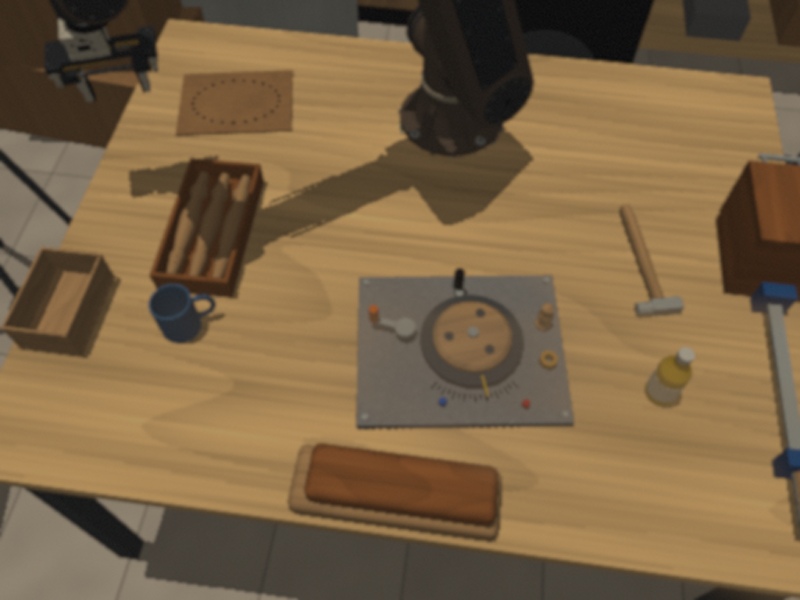

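The top view shows the board with corners at (274,213), (444,188), (467,327) and (295,354). The red stud is at (311,223), blue at (379,214), the pointer tip at about (345,222), the lever top at about (376,325) and the orange knob at (448,278). The ring has to turn anticlockwise.

```bash
cat > h.py <<'E'
import numpy as np, cv2
from plant import r
def ray(n,uv,z,cal=None):
    c=cal or r.get_calibration(n); R=cv2.Rodrigues(np.array(c["rvec"]))[0]; t=np.array(c["tvec"])
    d=R.T@np.linalg.inv(c["K"])@[uv[0],uv[1],1]; o=-R.T@t
    return o+d*(z-o[2])/d[2]
def proj(n,P,cal=None):
    c=cal or r.get_calibration(n)
    return cv2.projectPoints(np.array(P,float).reshape(-1,3),np.array(c["rvec"]),np.array(c["tvec"]),c["K"],None)[0][:,0]
E
python3 - <<'E'
from h import *
s=.64
P={k:ray("top",((u+.5)*s-.5,(v+.5)*s-.5),z) for k,(u,v,z) in dict(FL=(274,213,.018),FR=(444,188,.018),NR=(467,327,.018),NL=(295,354,.018),hub=(358.5,272,.061),red=(311,223,.03),blue=(379,214,.03),tip=(345,222,.037),post=(376,325,.086),knob=(448,278,.08),finial=(296,300,.07)).items()}
for k,v in P.items(): print(k,v.round(4))
J=np.array([[160,170],[160,-210],[-150,-210],[-150,170]])/1e3
W=np.array([P[k][:2] for k in("FL","FR","NR","NL")])
Jc=J-J.mean(0);Wc=W-W.mean(0)
a=np.arctan2((Jc[:,0]*Wc[:,1]-Jc[:,1]*Wc[:,0]).sum(),(Jc*Wc).sum())
R=np.array([[np.cos(a),-np.sin(a)],[np.sin(a),np.cos(a)]]);o=W.mean(0)-R@J.mean(0)
print("yaw",np.degrees(a),"o",o,"res",W-(J@R.T+o))
for k in P: q=R.T@(P[k][:2]-o); print(k,q.round(4),np.hypot(*q).round(4),np.degrees(np.arctan2(q[1],q[0])).round(1))
c=r.get_calibration("wrist");Rc=cv2.Rodrigues(c["rvec"])[0];print("wrist cam",-Rc.T@c["tvec"],Rc, c["K"][0,0])
E
```

```text
FL [0.7225 0.2844 0.018 ]
FR [ 0.7763 -0.0818  0.018 ]
NR [ 0.4769 -0.1292  0.018 ]
NL [0.4199 0.2358 0.018 ]
hub [0.5897 0.098  0.061 ]
red [0.6982 0.2024 0.03  ]
blue [0.7173 0.0576 0.03  ]
tip [0.6988 0.1292 0.037 ]
post [0.4801 0.0602 0.086 ]
knob [ 0.5751 -0.085   0.08  ]
finial [0.5315 0.2245 0.07  ]
yaw 8.792500559607735 o [0.59091966 0.09630655] res [[-0.00053662 -0.0043234 ]
 [-0.00482929  0.0049397 ]
 [ 0.00212229  0.00493368]
 [ 0.00324362 -0.00554998]]
FL [0.1588 0.1658] 0.2296 46.2
FR [ 0.156  -0.2044] 0.2571 -52.6
NR [-0.1471 -0.2054] 0.2527 -125.6
NL [-0.1476  0.164 ] 0.2207 132.0
hub [-0.0009  0.0018] 0.0021 116.7
red [0.1222 0.0884] 0.1509 35.9
blue [ 0.119  -0.0576] 0.1322 -25.8
tip [0.1116 0.016 ] 0.1128 8.1
post [-0.1151 -0.0187] 0.1166 -170.8
knob [-0.0433 -0.1768] 0.182 -103.8
finial [-0.0392  0.1358] 0.1414 106.1
wrist cam [ 0.19527987 -0.64928294  0.38281434] [[-3.82855761e-01  9.23808113e-01  1.88601825e-04]
 [ 8.92344896e-01  3.69763551e-01  2.58834894e-01]
 [ 2.39044037e-01  9.92647284e-02 -9.65921561e-01]] 346.2659391087202
```

>>> carry_out:
  plan:
    - [[-0.0275,0.027,0.003],[0,0,0],255]
    - [[-0.0275,0.027,0.003],[0,0,0],255]
    - [[-0.0275,0.027,0.003],[0,0,0],255]
    - [[-0.0275,0.027,0.003],[0,0,0],255]
    - [[-0.0275,0.027,0.003],[0,0,0],255]
    - [[-0.0275,0.027,0.003],[0,0,0],255]
    - [[-0.0275,0.027,0.003],[0,0,0],255]
    - [[-0.0275,0.027,0.003],[0,0,0],255]
    - [[-0.0275,0.027,0.003],[0,0,0],255]
    - [[-0.0275,0.027,0.003],[0,0,0],255]
  grip_force: 10

```text
time_s: 0.93
tcp_pos: [0.4094, -0.2667, 0.3745]
eef_rot: [180.0, 0.0, -157.4]
contact_force: [1.7, 0.6, -0.3]
gripper_width: 0.0263
```

>>> carry_out:
  plan:
    - [[-0.0275,0.027,0.003],[0,0,0],255]
    - [[-0.0275,0.027,0.003],[0,0,0],255]
    - [[-0.0275,0.027,0.003],[0,0,0],255]
    - [[-0.0275,0.027,0.003],[0,0,0],255]
    - [[-0.0275,0.027,0.003],[0,0,0],255]
    - [[-0.0275,0.027,0.003],[0,0,0],255]
    - [[-0.0275,0.027,0.003],[0,0,0],255]
    - [[-0.0275,0.027,0.003],[0,0,0],255]
    - [[-0.0275,0.027,0.003],[0,0,0],255]
    - [[-0.0275,0.027,0.003],[0,0,0],255]
    - [[0,0,0],[0,0,0],255]
    - [[0,0,0],[0,0,0],255]

```text
time_s: 1.93
tcp_pos: [0.56, 0.0882, 0.3436]
eef_rot: [-180.0, -0.1, -157.3]
contact_force: [-0.0, -0.3, -0.3]
gripper_width: 0.0005
```

```bash
python3 - <<'E'
from h import *
import pickle
s=r.get_state();print(s["tcp_pos"],s["eef_rot"],s["gripper_width"],s["time_s"],s["contact_force"])
c=r.get_calibration("wrist");im=r.capture("wrist");pickle.dump(c,open("c1.pkl","wb"))
cv2.imwrite("pics/w1.png",cv2.resize(im[:,:,::-1],(800,600),interpolation=cv2.INTER_CUBIC))
E
```

```text
[0.5600011  0.08821441 0.34356537] [-1.79998667e+02 -1.06061410e-01 -1.57288975e+02] 0.0005283597664756395 1.9333 [-0.00162687 -0.27736634 -0.34486665]
```

View pics/w1.png

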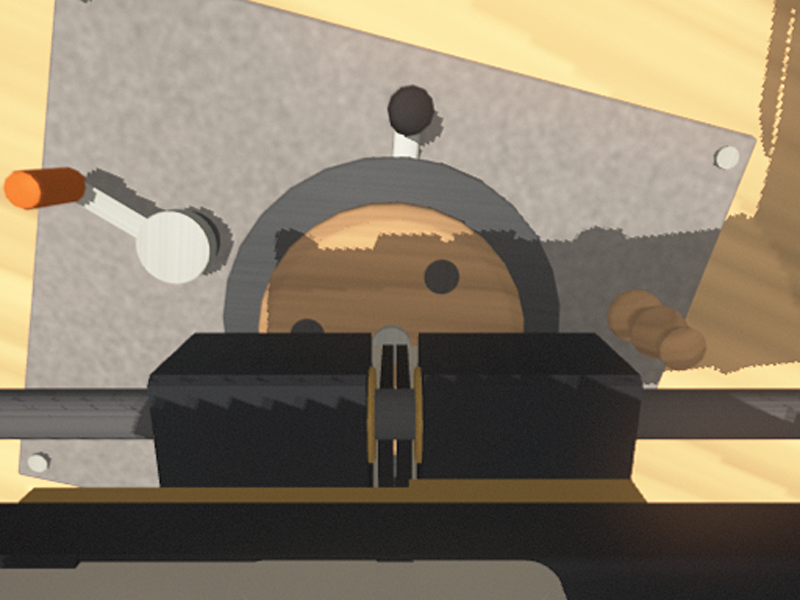

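The lever post top is at (410,108) and the knob top at (22,190). The hub and scale are hidden by the gripper, so I'll project the tool geometry to identify the fingertips.

```bash
python3 - <<'E'
from h import *
import pickle
from scipy.spatial.transform import Rotation as Ro
c=pickle.load(open("c1.pkl","rb"));s=r.get_state()
R=Ro.from_euler("xyz",s["eef_rot"],degrees=True).as_matrix();p=s["tcp_pos"]
f=lambda P:((proj("",P,c)+.5)/.64-.5).round(0)
for z in(.178,.159,.112,.05):
  print(z,[f(p+R@[x,y,z])[0].tolist() for x,y in((0,0),(.0095,.021),(.0095,-.021),(.0095,.065),(.0095,.0965),(.039,.0965))])
s=.64
yaw=np.radians(8.79);Rj=np.array([[np.cos(yaw),-np.sin(yaw)],[np.sin(yaw),np.cos(yaw)]])
o=np.array([.5909,.0963])
for k,(u,v,z) in dict(post=(411,108,.086),knob=(22,190,.08),NL=(756,138,.018),FR=(20,474,.018),pivot=(172,247,.05),ringL=(224,310,.036),ringtop=(398,157,.036)).items():
  q=ray("",((u+.5)*s-.5,(v+.5)*s-.5),z,c); print(k,q.round(4),(Rj.T@(q[:2]-o)).round(4))
E
```

```text
0.178 [[391.0, 370.0], [460.0, 342.0], [323.0, 342.0], [603.0, 342.0], [705.0, 342.0], [720.0, 247.0]]
0.159 [[391.0, 398.0], [468.0, 366.0], [314.0, 366.0], [628.0, 366.0], [744.0, 366.0], [763.0, 261.0]]
0.112 [[389.0, 507.0], [500.0, 464.0], [279.0, 463.0], [732.0, 464.0], [898.0, 464.0], [938.0, 316.0]]
0.05 [[381.0, 984.0], [646.0, 908.0], [116.0, 907.0], [1202.0, 910.0], [1601.0, 910.0], [1864.0, 606.0]]
post [0.4797 0.062  0.086 ] [-0.1152 -0.0169]
knob [ 0.5773 -0.0834  0.08  ] [-0.0409 -0.1755]
NL [0.417  0.2405 0.018 ] [-0.1498  0.1691]
FR [ 0.7764 -0.0818  0.018 ] [ 0.1561 -0.2044]
pivot [ 0.5862 -0.0242  0.05  ] [-0.0231 -0.1183]
ringL [0.6137 0.0082 0.036 ] [ 0.0091 -0.0906]
ringtop [0.5007 0.0653 0.036 ] [-0.0939 -0.0169]
```

```bash
python3 - <<'E'
from h import *
s=r.get_state();p=s["tcp_pos"]
a=r.capture("scene");u=proj("scene",[p-[0,0,.15]])[0].astype(int);print(u, proj("scene",[p-[0,0,.178]]))
x,y=max(u[0]-60,0),max(u[1]-60,0)
A=cv2.resize(a[y:y+120,x:x+120],(590,590),interpolation=cv2.INTER_CUBIC);print(x,y)
b=r.capture("wrist")[190:330,190:310][:, :]
B=cv2.resize(b,(0,0),fx=1.7,fy=4.2,interpolation=cv2.INTER_CUBIC)
H=590;B=cv2.resize(B,(204,H))
cv2.imwrite("pics/g1.png",np.clip(np.hstack([A,B]).astype(float)*1.6,0,255).astype(np.uint8)[:,:,::-1])
E
```

```text
[303 175] [[303.02495487 181.82554313]]
243 115
```

View pics/g1.png

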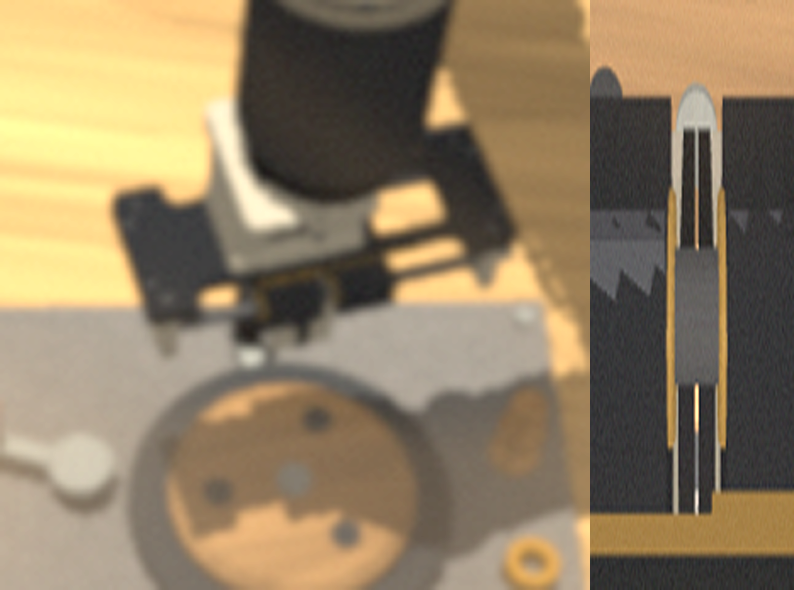

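>>> carry_out:
  plan:
    - [[0.03,0.0165,0],[0,0,0],255]
    - [[0.03,0.0165,0],[0,0,0],255]
    - [[0.03,0.0165,0],[0,0,0],255]
    - [[0,0,0.02],[0,0,-4.15],255]
    - [[0,0,0.02],[0,0,-4.15],255]
    - [[0,0,0.025],[0,0,0],255]
    - [[0,0,0.025],[0,0,0],255]
    - [[0,0,0.015],[0,0,0],255]
    - [[0,0,0.0105],[0,0,0],255]
    - [[0,0,0],[0,0,0],255]
    - [[0,0,0],[0,0,0],255]

```text
time_s: 3.0
tcp_pos: [0.4574, 0.0966, 0.2293]
eef_rot: [-180.0, -0.0, -149.2]
contact_force: [0.6, -0.4, 0.7]
gripper_width: 0.0006
```

```bash
python3 - <<'E'
from h import *
im=r.capture("wrist");cv2.imwrite("pics/w2.png",cv2.resize(im[:,:,::-1],(800,600),interpolation=cv2.INTER_CUBIC))
s=r.get_state();print(s["tcp_pos"],s["eef_rot"],s["contact_force"],s["gripper_width"])
E
```

```text
[0.4577146  0.09695973 0.22988263] [-1.79992959e+02  3.80058245e-02 -1.49187743e+02] [ 0.64008002 -0.13624135 -0.23583828] 0.0010830150040184552
```

View pics/w2.png

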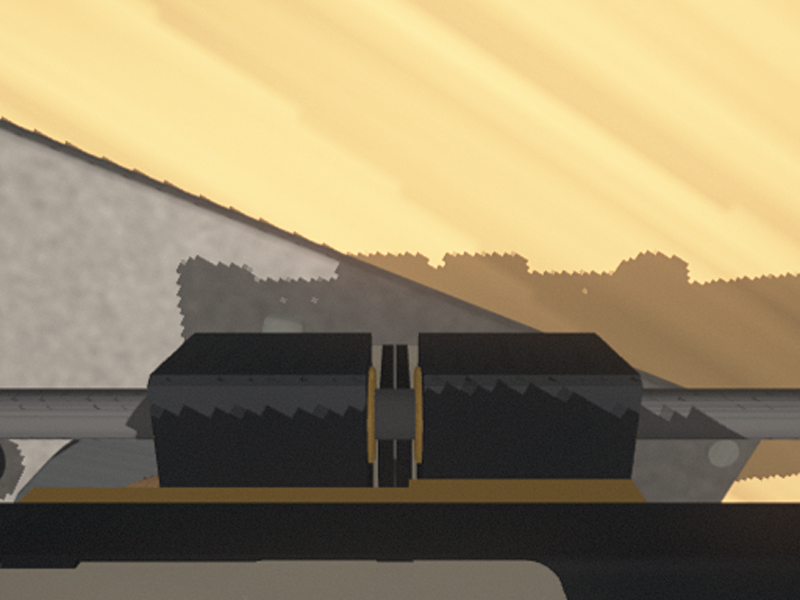

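>>> carry_out:
  plan:
    - [[0,-0.003,0],[0,0,0],255]
    - [[0,-0.003,0],[0,0,0],255]
    - [[0,-0.003,0],[0,0,0],255]
    - [[0,-0.003,0],[0,0,0],255]
    - [[0,-0.003,0],[0,0,0],255]
    - [[0,-0.003,0],[0,0,0],255]
    - [[0,-0.003,0],[0,0,0],255]
    - [[0,-0.003,0],[0,0,0],255]
    - [[0,-0.003,0],[0,0,0],255]
    - [[0,-0.003,0],[0,0,0],255]

```text
time_s: 3.88
tcp_pos: [0.4729, 0.0715, 0.229]
eef_rot: [180.0, -0.0, -149.1]
contact_force: [-3.7, 1.7, 0.5]
gripper_width: 0.0006
```

>>> carry_out:
  plan:
    - [[0,-0.003,0],[0,0,0],255]
    - [[0,-0.003,0],[0,0,0],255]
    - [[0,-0.003,0],[0,0,0],255]
    - [[0,-0.003,0],[0,0,0],255]
    - [[0,-0.003,0],[0,0,0],255]
    - [[0,-0.003,0],[0,0,0],255]
    - [[0,-0.003,0],[0,0,0],255]
    - [[0,-0.003,0],[0,0,0],255]

```text
time_s: 4.55
tcp_pos: [0.4855, 0.051, 0.2292]
eef_rot: [-180.0, 0.0, -149.1]
contact_force: [-3.0, 1.4, 0.2]
gripper_width: 0.0003
```

>>> carry_out:
  plan:
    - [[0,0.006,0],[0,0,0],255]
    - [[0,0,-0.03],[0,0,0],255]
    - [[0,0,-0.03],[0,0,0],255]
    - [[0,0,-0.03],[0,0,0],255]
    - [[-0.01,0,-0.03],[0,0,0],255]
    - [[-0.038,-0.006,0],[0,0,0],255]
    - [[-0.038,-0.006,0],[0,0,0],255]
    - [[-0.038,-0.006,0],[0,0,0],255]
    - [[-0.038,-0.006,0],[0,0,0],255]
    - [[-0.038,-0.006,0],[0,0,0],255]
    - [[-0.02,-0.006,0],[0,0,0],255]
    - [[0,0,0],[0,0,0],255]

```text
time_s: 5.55
tcp_pos: [0.6932, 0.14, 0.3476]
eef_rot: [-179.9, 0.0, -149.1]
contact_force: [-0.7, -0.0, 0.0]
gripper_width: 0.0005
```

```bash
cat > look.py <<'E'
from h import *
import pickle,sys
s=r.get_state();print(s["time_s"],s["tcp_pos"],s["contact_force"])
c=r.get_calibration("wrist");im=r.capture("wrist");pickle.dump(c,open("c.pkl","wb"))
cv2.imwrite(sys.argv[1],cv2.resize(im[:,:,::-1],(800,600),interpolation=cv2.INTER_CUBIC))
E
python3 look.py pics/w3.png
```

```text
5.55 [0.69316815 0.13998027 0.34763762] [-0.71231188 -0.00441856  0.01590782]
```

View pics/w3.png

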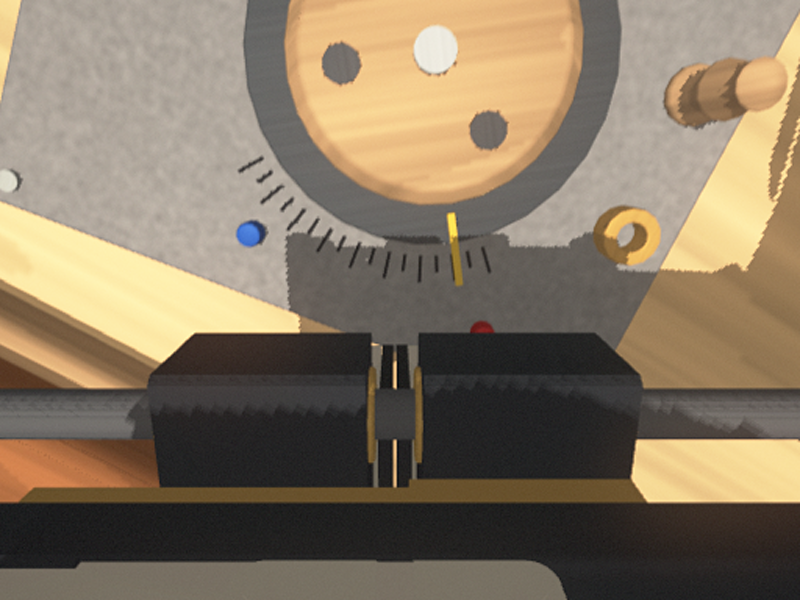

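Now the hub bolt is at (435,49), the pointer runs from (452,213) to its tip at (459,285), and the red stud's top is at about (482,333) with its lower part hidden. The pointer is slightly short of the red stud.

```bash
python3 - <<'E'
from h import *
import pickle
c=pickle.load(open("c.pkl","rb"));s=.64
g=lambda u,v,z:ray("",((u+.5)*s-.5,(v+.5)*s-.5),z,c)[:2]
o=g(435,49,.061);t=g(459,285,.037);b=g(452,213,.037);red=g(482,333,.032);blue=g(247,233,.032)
A=lambda v:np.degrees(np.arctan2(v[1],v[0]))
print("o",o,"r tip",np.hypot(*(t-o)),"red",red,np.hypot(*(red-o)),"blue",np.hypot(*(blue-o)))
print("tip ang",A(t-o),"strip dir",A(t-b),"red ang",A(red-o), "blue",A(blue-o))
a=np.radians(A(red-o)+180);print("post goal",o+.115*np.array([np.cos(a),np.sin(a)]))
E
```

```text
o [0.58883032 0.09839645] r tip 0.11802996073385053 red [0.6983171  0.20095449] 0.15001834463491928 blue 0.13318776410504815
tip ang 39.22230429633236 strip dir 37.97169937145029 red ang 43.12847761408639 blue -17.408371991043754
post goal [0.50490072 0.01977825]
```

>>> carry_out:
  plan:
    - [[0.036,0.006,0],[0,0,0],255]
    - [[0.036,0.006,0],[0,0,0],255]
    - [[0.036,0.006,0],[0,0,0],255]
    - [[0.036,0.006,0],[0,0,0],255]
    - [[0.036,0.006,0],[0,0,0],255]
    - [[0.036,0.006,0],[0,0,0],255]
    - [[0.004,0,0.02],[0,0,0],255]
    - [[0,0,0.03],[0,0,0],255]
    - [[0,0,0.03],[0,0,0],255]
    - [[0,0,0.025],[0,0,0],255]
    - [[0,0,0.015],[0,0,0],255]
    - [[0,0,0],[0,0,0],255]

```text
time_s: 6.6
tcp_pos: [0.4805, 0.0557, 0.2268]
eef_rot: [180.0, -0.2, -149.2]
contact_force: [-0.7, 0.1, -0.1]
gripper_width: 0.0007
```

>>> carry_out:
  plan:
    - [[0,-0.002,0],[0,0,0],255]
    - [[0,-0.002,0],[0,0,0],255]
    - [[0,-0.002,0],[0,0,0],255]
    - [[0,-0.0015,0],[0,0,0],255]
    - [[0,-0.0015,0],[0,0,0],255]
    - [[0,-0.0015,0],[0,0,0],255]
    - [[0,-0.0015,0],[0,0,0],255]
    - [[0,-0.0015,0],[0,0,0],255]
    - [[0,0,0],[0,0,0],255]
    - [[0,0,0],[0,0,0],255]
    - [[0,0,0],[0,0,0],255]
    - [[0,0,0],[0,0,0],255]

```text
time_s: 7.6
tcp_pos: [0.4889, 0.0446, 0.2289]
eef_rot: [180.0, -0.1, -149.1]
contact_force: [-0.0, 1.6, 0.1]
gripper_width: 0.0001
```

>>> carry_out:
  plan:
    - [[0,0.006,0],[0,0,0],255]
    - [[0,0,-0.03],[0,0,0],255]
    - [[0,0,-0.03],[0,0,0],255]
    - [[0,0,-0.03],[0,0,0],255]
    - [[-0.02,0,-0.03],[0,0,0],255]
    - [[-0.038,-0.004,0],[0,0,0],255]
    - [[-0.038,-0.004,0],[0,0,0],255]
    - [[-0.038,-0.004,0],[0,0,0],255]
    - [[-0.038,-0.004,0],[0,0,0],255]
    - [[-0.038,-0.004,0],[0,0,0],255]
    - [[-0.034,-0.004,0],[0,0,0],255]
    - [[0,0,0],[0,0,0],255]

```text
time_s: 8.6
tcp_pos: [0.7115, 0.1568, 0.3459]
eef_rot: [-180.0, -0.2, -149.1]
contact_force: [-0.5, -0.2, 0.1]
gripper_width: 0.0006
```

```bash
python3 look.py pics/w4.png
```

```text
8.6 [0.71151172 0.15683782 0.34589245] [-0.45901077 -0.1905639   0.0565088 ]
```

View pics/w4.png

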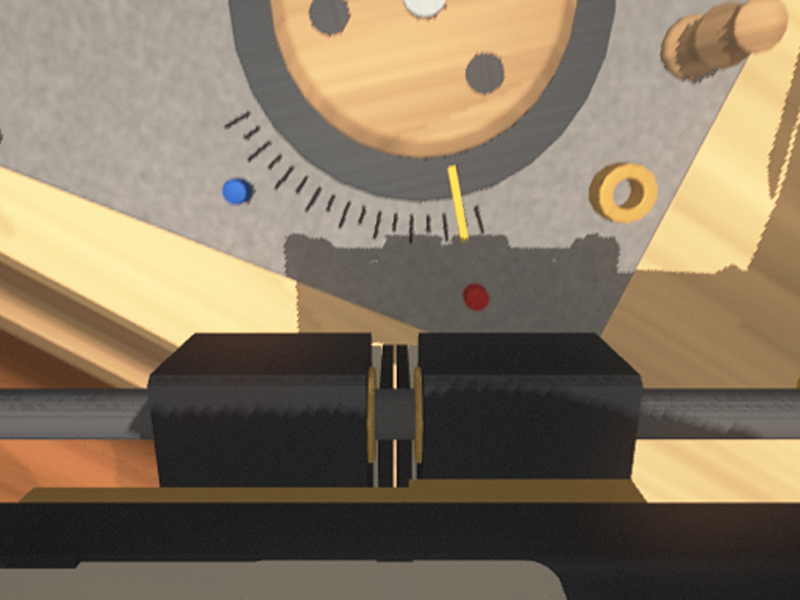

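The pointer runs from (453,167) to (464,238), with the red stud at (476,297).

```bash
python3 - <<'E'
from h import *
import pickle
c=pickle.load(open("c.pkl","rb"));s=.64
g=lambda u,v,z:ray("",((u+.5)*s-.5,(v+.5)*s-.5),z,c)[:2]
t=g(464,239,.037);b=g(453,167,.037);red=g(476,297,.032);o=np.array([.5893,.0977]);o2=g(425,0,.061)
A=lambda v:np.degrees(np.arctan2(v[1],v[0]))
print(o2,A(t-o),A(t-o2),A(t-b),"red",red,A(red-o),A(red-o2),np.hypot(*(t-o2)))
for q in(o,o2,b):
  e=(t-q)/np.hypot(*(t-q));d=red-t;print("stud lateral",e[0]*d[1]-e[1]*d[0])
y=np.radians(8.79);J=lambda x,yy:o+[np.cos(y)*x-np.sin(y)*yy,np.sin(y)*x+np.cos(y)*yy]
P=J(-.02,-.122);print("pivot",P)
for w in(0,.65,1.15,1.24,1.3):
  a=np.radians(-115)+y+w;print(w,np.degrees(a),P+.06*np.array([np.cos(a),np.sin(a)]))
E
```

```text
[0.59179689 0.10060501] 43.20607311136132 42.99937101962623 41.290275985634366 red [0.69912081 0.2022925 ] 43.6031624699183 43.455275535070335 0.11309838121540441
stud lateral 0.001051061074417988
stud lateral 0.001176412206040072
stud lateral 0.0022121270949745885
pivot [ 0.58817813 -0.02592339]
0 -106.21 [ 0.57142861 -0.08353808]
0.65 -68.96774331649648 [ 0.60971174 -0.0819261 ]
1.15 -40.31985355995533 [ 0.63392478 -0.06474663]
1.24 -35.163233403777916 [ 0.63722901 -0.06047786]
1.3 -31.725486632992975 [ 0.63921276 -0.05747439]
```

The pointer line passes about 1–2 mm from the stud centre, inside the 7 mm limit. Next is the clamp.

>>> carry_out:
  plan:
    - [[0.0339,-0.017,0],[0,0,0],255]
    - [[0.0339,-0.017,0],[0,0,0],255]
    - [[0.0339,-0.017,0],[0,0,0],255]
    - [[0.0339,-0.017,0],[0,0,0],255]
    - [[0.0339,-0.017,0],[0,0,0],255]
    - [[0.0339,-0.017,0],[0,0,0],255]
    - [[0.0339,-0.017,0],[0,0,0],255]
    - [[0.0339,-0.017,0],[0,0,0],255]
    - [[0,0,0],[0,0,5],255]
    - [[0,0,0],[0,0,5],255]
    - [[0,0,0],[0,0,0],255]

```text
time_s: 9.57
tcp_pos: [0.5432, -0.1021, 0.3494]
eef_rot: [180.0, -0.0, -159.4]
contact_force: [-1.1, -0.4, 0.9]
gripper_width: 0.0007
```

```bash
python3 look.py pics/w5.png
```

```text
9.5667 [ 0.54316325 -0.10209237  0.34942947] [-1.11855253 -0.37703472  0.87696388]
```

View pics/w5.png

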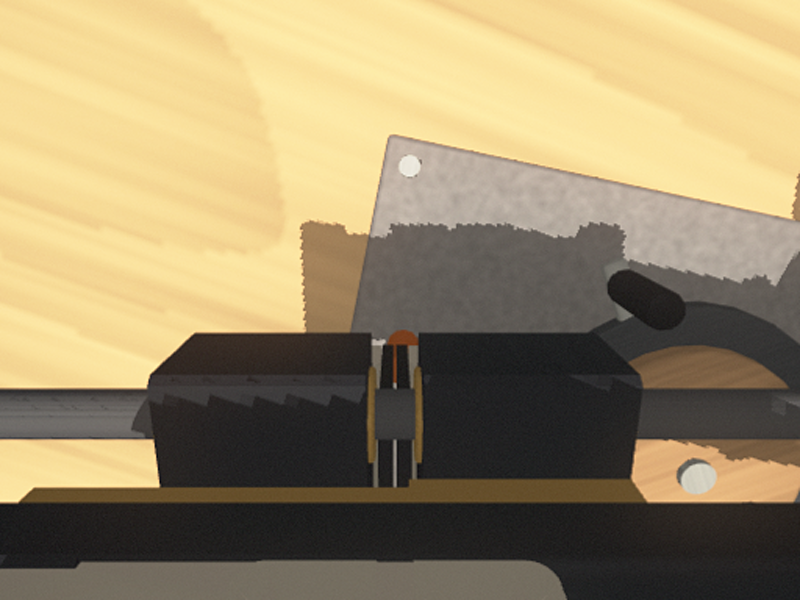

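```bash
python3 - <<'E'
from h import *
import pickle
c=pickle.load(open("c.pkl","rb"));s=.64
g=lambda u,v,z:ray("",((u+.5)*s-.5,(v+.5)*s-.5),z,c)[:2]
k=g(402,331,.08);T=r.get_state()["tcp_pos"][:2];a=np.radians(20.6);n=np.array([np.cos(a),np.sin(a)]);m=np.array([n[1],-n[0]])
print("knob near edge rel TCP n,m",(k-T)@n,(k-T)@m, "pivot rel",(np.array([.588,-.026])-T)@n,(np.array([.588,-.026])-T)@m)
E
```

```text
knob near edge rel TCP n,m 0.017582848924355007 -0.0033731062401265196 pivot rel 0.06814506698739266 -0.055226960879755434
```

>>> carry_out:
  plan:
    - [[0.006,0,0],[0,0,0],255]
    - [[0,0,0.03],[0,0,0],255]
    - [[0,0,0.03],[0,0,0],255]
    - [[0,0,0.03],[0,0,0],255]
    - [[0,0,0.018],[0,0,0],255]
    - [[0,0,0.01],[0,0,0],255]
    - [[0,0,0],[0,0,0],255]

```text
time_s: 10.2
tcp_pos: [0.5382, -0.1033, 0.229]
eef_rot: [179.9, -0.2, -159.0]
contact_force: [-0.3, -0.2, -0.3]
gripper_width: 0.0005
```

>>> carry_out:
  plan:
    - [[-0.004,0,0],[0,0,0],255]
    - [[-0.004,0,0],[0,0,0],255]
    - [[-0.004,0,0],[0,0,0],255]
    - [[-0.004,0,0],[0,0,0],255]
    - [[-0.004,0,0],[0,0,0],255]
    - [[-0.004,0,0],[0,0,0],255]
    - [[-0.004,0,0],[0,0,0],255]
    - [[-0.004,0,0],[0,0,0],255]
    - [[-0.004,0,0],[0,0,0],255]
    - [[-0.004,0,0],[0,0,0],255]

```text
time_s: 11.03
tcp_pos: [0.5757, -0.0906, 0.2308]
eef_rot: [-180.0, -0.3, -159.2]
contact_force: [-4.2, -15.0, 0.5]
gripper_width: 0.0005
```

>>> carry_out:
  plan:
    - [[-0.004,0,0],[0,0,0],255]
    - [[-0.004,0,0],[0,0,0],255]
    - [[-0.004,0,0],[0,0,0],255]
    - [[-0.004,0,0],[0,0,0],255]
    - [[-0.004,0,0],[0,0,0],255]
    - [[-0.004,0,0],[0,0,0],255]
    - [[-0.004,0,0],[0,0,0],255]
    - [[-0.004,0,0],[0,0,0],255]
    - [[-0.004,0,0],[0,0,0],255]

```text
time_s: 11.78
tcp_pos: [0.6102, -0.076, 0.231]
eef_rot: [180.0, -0.0, -159.1]
contact_force: [-3.3, -0.3, -0.2]
gripper_width: 0.0002
```

>>> carry_out:
  plan:
    - [[-0.002,0,0],[0,0,0],255]
    - [[-0.002,0,0],[0,0,0],255]
    - [[-0.002,0,0],[0,0,0],255]
    - [[-0.002,0,0],[0,0,0],255]
    - [[-0.002,0,0],[0,0,0],255]

```text
time_s: 12.2
tcp_pos: [0.6178, -0.0718, 0.2306]
eef_rot: [179.8, -0.2, -159.1]
contact_force: [-13.9, 9.5, 7.3]
gripper_width: 0.0003
```

>>> carry_out:
  plan:
    - [[-0.001,0,0],[0,0,0],255]
    - [[-0.001,0,0],[0,0,0],255]
    - [[0,0,0],[0,0,0],255]

```text
time_s: 12.45
tcp_pos: [0.6191, -0.0707, 0.2305]
eef_rot: [179.8, -0.3, -159.1]
contact_force: [-14.4, 9.9, 7.8]
gripper_width: 0.0003
```

>>> carry_out:
  plan:
    - [[0.01,0,0],[0,0,0],255]
    - [[0.01,0,0],[0,0,0],255]
    - [[0,0,-0.038],[0,0,0],255]
    - [[0,0,-0.038],[0,0,0],255]
    - [[0,0,-0.038],[0,0,0],255]
    - [[-0.0332,0.019,-0.012],[0,0,0],255]
    - [[-0.0332,0.019,-0.012],[0,0,0],255]
    - [[-0.0332,0.019,-0.012],[0,0,0],255]
    - [[-0.0332,0.019,-0.012],[0,0,0],255]
    - [[-0.0332,0.019,-0.012],[0,0,0],255]
    - [[-0.0332,0.019,-0.012],[0,0,0],255]
    - [[0,0,0],[0,0,0],255]

```text
time_s: 13.45
tcp_pos: [0.7516, 0.103, 0.4186]
eef_rot: [-179.9, 0.3, -158.9]
contact_force: [-1.2, 0.3, -0.5]
gripper_width: 0.0005
```

```bash
python3 look.py pics/w6.png
```

```text
13.45 [0.75163424 0.10298834 0.41856725] [-1.24978825  0.27514068 -0.46121808]
```

View pics/w6.png

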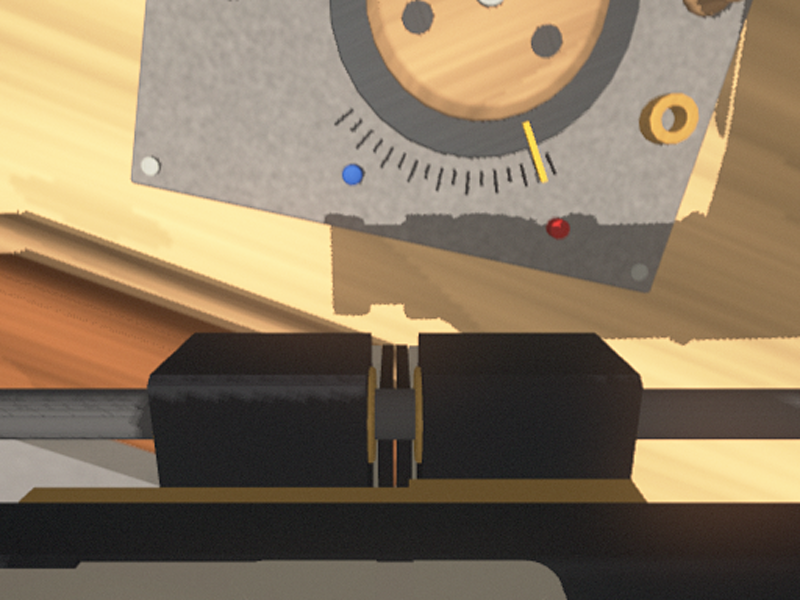

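The pointer runs from (526,122) to (544,181) and extends onto the red stud at (558,229), so it still holds. The knob is above the frame, so I'll move back to see it.

>>> carry_out:
  plan:
    - [[0.035,-0.01,0],[0,0,0],255]
    - [[0.035,-0.01,0],[0,0,0],255]
    - [[0.035,-0.01,0],[0,0,0],255]
    - [[0.035,-0.01,0],[0,0,0],255]
    - [[0,0,0],[0,0,0],255]

```text
time_s: 13.92
tcp_pos: [0.6267, 0.0071, 0.4184]
eef_rot: [180.0, 0.0, -159.3]
contact_force: [0.2, 0.4, 0.2]
gripper_width: 0.0003
```

```bash
python3 look.py pics/w7.png
```

```text
13.9167 [0.62674269 0.00709598 0.41838062] [0.24547723 0.39606516 0.17488212]
```

View pics/w7.png

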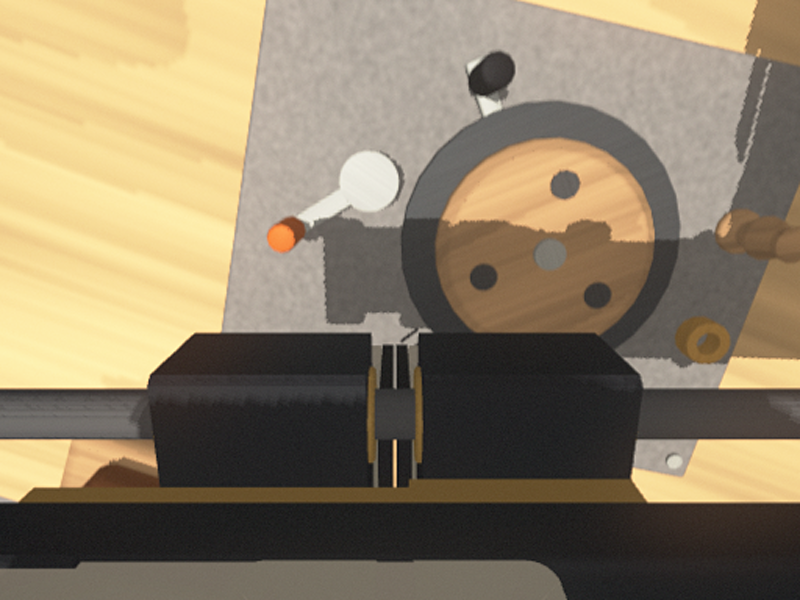

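Knob top is at (282,237) and the pivot disc at (371,181).

```bash
python3 - <<'E'
from h import *
import pickle
c=pickle.load(open("c.pkl","rb"));s=.64
g=lambda u,v,z:ray("",((u+.5)*s-.5,(v+.5)*s-.5),z,c)[:2]
k=g(282,237,.08);P0=np.array([.5882,-.0259])
for P in(P0,P0+[.003,0],P0+[0,.003],g(371,181,.05)):
  d=k-P;print(P,k,np.hypot(*d),"clamp rad",np.arctan2(d[1],d[0])-np.radians(-115+8.79))
E
```

```text
[ 0.5882 -0.0259] [ 0.63506636 -0.06090432] 0.058495791776696 clamp rad 1.2122022514060822
[ 0.5912 -0.0259] [ 0.63506636 -0.06090432] 0.056120936587965325 clamp rad 1.180208331346148
[ 0.5882 -0.0229] [ 0.63506636 -0.06090432] 0.06033890596718511 clamp rad 1.1723571163333382
[ 0.5881241  -0.02333527] [ 0.63506636 -0.06090432] 0.06012494547774081 clamp rad 1.1787752699772467
```

The clamp reads about 1.18–1.21 rad, too close to the 1.15 limit. The force direction also suggests the last push bound sideways before reaching the stop. I'll turn the tool to face along the knob's current tangent and push a little further.

>>> carry_out:
  plan:
    - [[0,0,0],[0,0,-6.86],255]
    - [[0,0,0],[0,0,-6.86],255]
    - [[0,0,0],[0,0,-6.86],255]
    - [[0,0,0],[0,0,-6.86],255]
    - [[0,0,0],[0,0,-6.86],255]
    - [[0.0265,-0.0154,0],[0,0,0],255]
    - [[0.0265,-0.0154,0],[0,0,0],255]
    - [[0.0265,-0.0154,0],[0,0,0],255]
    - [[0,0,0.03],[0,0,0],255]
    - [[0,0,0.03],[0,0,0],255]
    - [[0,0,0],[0,0,0],255]

```text
time_s: 14.88
tcp_pos: [0.6223, -0.0816, 0.3514]
eef_rot: [179.6, -0.2, -125.0]
contact_force: [-1.4, 0.4, -1.5]
gripper_width: 0.0004
```

>>> carry_out:
  plan:
    - [[0.006,0,0],[0,0,0],255]
    - [[0,0,0.03],[0,0,0],255]
    - [[0,0,0.03],[0,0,0],255]
    - [[0,0,0.03],[0,0,0],255]
    - [[0,0,0.02],[0,0,0],255]
    - [[0,0,0.012],[0,0,0],255]
    - [[0,0,0],[0,0,0],255]
    - [[0,0,0],[0,0,0],255]

```text
time_s: 15.55
tcp_pos: [0.6216, -0.0855, 0.2366]
eef_rot: [-179.9, 0.0, -124.8]
contact_force: [0.8, -0.3, 1.0]
gripper_width: 0.0006
```

>>> carry_out:
  plan:
    - [[-0.002,0,0],[0,0,0],255]
    - [[-0.002,0,0],[0,0,0],255]
    - [[-0.002,0,0],[0,0,0],255]
    - [[-0.002,0,0],[0,0,0],255]

```text
time_s: 15.88
tcp_pos: [0.6257, -0.079, 0.2364]
eef_rot: [-179.9, 0.0, -124.8]
contact_force: [-1.3, -2.6, 0.7]
gripper_width: 0.0007
```

>>> carry_out:
  plan:
    - [[-0.0015,0,0],[0,0,0],255]
    - [[-0.0015,0,0],[0,0,0],255]

```text
time_s: 16.05
tcp_pos: [0.627, -0.0767, 0.2356]
eef_rot: [-180.0, -0.0, -124.8]
contact_force: [-1.7, -3.2, 1.8]
gripper_width: 0.0003
```

>>> carry_out:
  plan:
    - [[-0.001,0,0],[0,0,0],255]
    - [[-0.001,0,0],[0,0,0],255]

```text
time_s: 16.22
tcp_pos: [0.6281, -0.075, 0.2352]
eef_rot: [180.0, -0.0, -124.8]
contact_force: [-1.2, -3.5, 1.9]
gripper_width: 0.0005
```

>>> carry_out:
  plan:
    - [[-0.001,0,0],[0,0,0],255]
    - [[-0.001,0,0],[0,0,0],255]

```text
time_s: 16.38
tcp_pos: [0.6293, -0.0734, 0.2351]
eef_rot: [180.0, -0.0, -124.8]
contact_force: [-2.0, -5.7, 2.0]
gripper_width: 0.0002
```

>>> carry_out:
  plan:
    - [[-0.001,0,0],[0,0,0],255]
    - [[-0.001,0,0],[0,0,0],255]

```text
time_s: 16.55
tcp_pos: [0.6298, -0.0727, 0.2351]
eef_rot: [179.9, -0.2, -124.8]
contact_force: [-4.3, -11.8, 4.2]
gripper_width: 0.0002
```

>>> carry_out:
  plan:
    - [[0.008,0,0],[0,0,0],255]
    - [[0.01,0,0],[0,0,0],255]
    - [[0,0,-0.038],[0,0,0],255]
    - [[0,0,-0.038],[0,0,0],255]
    - [[0,0,-0.038],[0,0,0],255]
    - [[0,0,-0.038],[0,0,0],255]
    - [[0,0,-0.03],[0,0,0],255]

```text
time_s: 17.13
tcp_pos: [0.6199, -0.0867, 0.4206]
eef_rot: [-179.9, 0.2, -124.8]
contact_force: [1.1, -0.1, 0.1]
gripper_width: 0.0002
```

>>> carry_out:
  plan:
    - [[0.0356,-0.0103,0],[0,0,0],255]
    - [[0.0356,-0.0103,0],[0,0,0],255]
    - [[0.0356,-0.0103,0],[0,0,0],255]
    - [[0.0356,-0.0103,0],[0,0,0],255]
    - [[0.0356,-0.0103,0],[0,0,0],255]
    - [[0.0356,-0.0103,0],[0,0,0],255]
    - [[0.0356,-0.0103,0],[0,0,0],255]
    - [[0.0356,-0.0103,0],[0,0,0],255]
    - [[0.0356,-0.0103,0],[0,0,0],255]
    - [[0.0356,-0.0103,0],[0,0,0],255]
    - [[0,0,0],[0,0,0],255]
    - [[0,0,0],[0,0,0],255]

```text
time_s: 18.13
tcp_pos: [0.5, -0.4394, 0.4164]
eef_rot: [180.0, 0.0, -125.0]
contact_force: [-0.7, -0.1, 0.8]
gripper_width: 0.0005
```

```bash
python3 - <<'E'
from h import *
a=r.capture("top");b=r.capture("scene")
A=cv2.resize(a[112:236,170:305],(0,0),fx=4.6,fy=4.6,interpolation=cv2.INTER_CUBIC)
A=np.clip(A*1.4,0,255).astype(np.uint8)
cv2.imwrite("pics/t8.png",A[:,:,::-1]);print(A.shape,r.get_state()["tcp_pos"])
E
```

```text
(570, 621, 3) [ 0.50109304 -0.43740265  0.41683411]
```

View pics/t8.png

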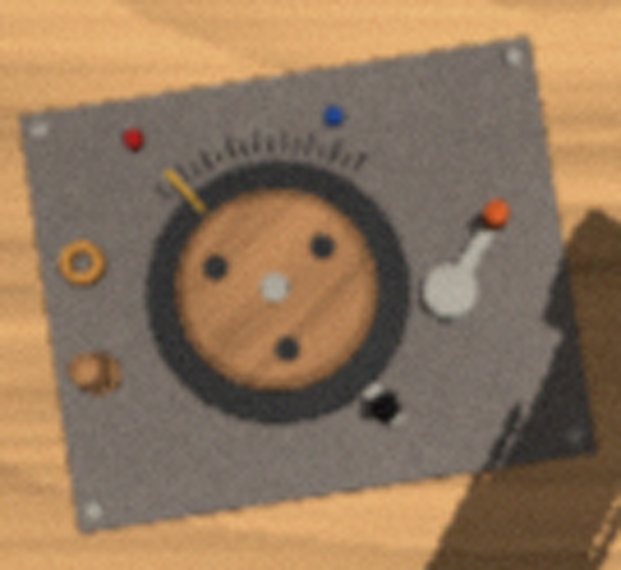

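Bolt (274,288), pointer tip (168,171), red stud (133,139), knob (496,212).

```bash
python3 - <<'E'
from h import *
g=lambda u,v,z:ray("top",((u+.5)/4.6-.5+170,(v+.5)/4.6-.5+112),z)[:2]
o=g(274,288,.061);t=g(168,171,.037);red=g(133,139,.032);k=g(496,212,.08)
A=lambda v:np.degrees(np.arctan2(v[1],v[0]))
e=(t-o)/np.hypot(*(t-o));d=red-t;print(o,A(t-o),A(red-o),"lat",e[0]*d[1]-e[1]*d[0])
for P in(np.array([.5882,-.0259]),np.array([.5881,-.0233])):
  d=k-P;print(k,np.hypot(*d),np.radians(A(d)+115-8.79))
E
```

```text
[0.58869555 0.09826109] 42.045781587484406 43.25672627381761 lat 0.0032352487312457996
[ 0.63906304 -0.05645132] 0.05933322684227296 1.312810622719373
[ 0.63906304 -0.05645132] 0.06079672089452721 1.2769894730459033
```

The clamp is at its stop (about 1.29 rad) and the pointer is within about 1–3 mm of the stud centre. Handing in.

```bash
python3 -c "
from plant import r
print(r.close_job())"
```

```text
the job is handed in; nothing more can be done
None
```

The ring is set to the red stud and clamped, and I handed the job in at about 18 s; no verdict was reported.

**Ring:** I pushed the lever post round with the closed fingers in two strokes, then checked before touching the clamp. The pointer's line passed 1–2 mm from the red stud's centre on the close wrist view. The last, coarser top view gave about 3 mm. Both are inside the 7 mm limit.

**Clamp:** The first push left the handle at about 1.18–1.21 rad, just over the 1.15 limit. It seemed to bind sideways, with about 19 N measured at the wrist. I turned the tool and pushed again along the knob's path until the force rose at the stop. The last view put the handle at 1.28–1.31 rad, where the stop is 1.3.

**Forces and bystanders:** The highest force I read was about 19 N, but I only read it at the end of each move, so short peaks could have been missed. The finial and collar look undisturbed in the last picture. The fingers worked only at the lever and the clamp knob, but I did not look at the glue, hammer, mug or crate again at the end. The arm was clear of everything when I handed in.

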